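Clock the regulator's outlet elbow with a pendulum gauge and hold it

TASK

Clock the regulator's outlet elbow: take the pendulum gauge out of its holder, plug it fully home and flush in the open mouth of the brass elbow with its dial facing away from the housing, and rock gauge and elbow together until the swinging pointer settles on the bezel's pointed marker. Finish while still gripping the gauge, holding it seated with the pointer steady on the marker, ready for the locknut to be tightened. Leave the bonnet, the loose washer and the wrench where they lie.

Things in the scene. Friction and masses are not known exactly. Their poses are not given: they have to be found in the camera images.
- gauge: Loose pendulum gauge, about 0.29 kg, upright in the holder. Origin: centre of the flat underside of its shoulder, the face that seats on the holder or the elbow's rim. z up through the handle, x out of the dial, y along the dial's width. Above the origin: shoulder disc 36 mm diameter, 6 mm thick; round case 84 mm diameter, 26 mm thick (x +-13 mm), centred 46 mm up, its top 88 mm up.
- gauge_grip (a point): Middle of the gauge's black flat-sided handle, 110 mm above the gauge's origin; axes as the gauge's. The handle is 24 mm (x) by 26 mm (y), from 90 to 128 mm up. Gripped across y, the fingers leave the dial in view and the gauge cannot swivel in them when tilted about x.
- dial_face (a point): Centre of the front of the pale dial, 13 mm out along the gauge's x and 46 mm up; axes as the gauge's. Scale lines every 5 degrees, long ones every 15; a dark weighted needle and, on the grey bezel ring, one dark pointed marker tab, 9 mm wide.
- plug_tip (a point): Bottom end of the gauge's round steel plug, 18 mm below the gauge's origin; axes as the gauge's. The plug is 22 mm diameter, its last 5 mm tapering to 15 mm.
- pointer (a joint): Needle's swing in the gauge, rad, about the gauge's x; 0: tip towards the handle; positive: tip to the gauge's -y side. Weighted and free, the tip seeks straight up; after a move it swings at about 3.5 Hz and dies away in 1 to 2 s. Tilting the gauge by +a about its own x changes this by -a.
- marker (a joint): Angle of the marker on the bezel, rad, same axis, zero and sense as pointer. Preset and stiff, behind the case front; not to be altered. The pointer is on the marker when both values are equal.
- pointer_tip (a point): Tip of the needle, 28 mm from the dial's centre; its z runs along the needle.
- marker_tip (a point): Point of the marker, 29.5 mm from the dial's centre, just outside the needle's tip; its z runs from the dial's centre through the marker's point.
- elbow_mouth (a point): Centre of the rim of the brass elbow's open mouth. z out of the mouth along its leg, x level along the outlet axis, away from the housing. Rim: flat ring 36 mm outside (38 mm bead round it), bore 24 mm, 24 mm deep. The elbow turns about a level axis along this x, 48 mm below this point (along -z). The mouth is about 136 mm above the bench surface when upright.
- elbow (a joint): Turn of the brass elbow (0.21 kg) in its port, rad, about the outlet axis pointing away from the housing; 0: mouth straight up; positive: leaning right as seen from the housing looking out. Slack: drags with about 0.045 N m, stays put when empty, but sinks over with the top-heavy gauge in it if let go while leaning much. Free from -0.9 to 0.9.
- turntable: Cast iron turntable, 250 mm diameter, plate top 42 mm above its origin (centre of its underside, on a 4 mm mat), fixed, with the silver housing clamped in the middle: 88 mm diameter, top 127 mm above the origin. x points along the outlet; the elbow's leg stands 86 mm out along x, the outlet axis is 84 mm above the origin. A lock lever sticks out at the -x side.
- holder: Fixed wooden block 75 x 75 x 30 mm on the mat, origin centre of its underside; a 25 mm hole 22 mm deep in its top holds the gauge's plug. It may be left or right of the turntable.
- bonnet: Bystander: black plastic bonnet, 82 mm diameter, 76 mm tall, loose; origin centre of its underside.
- washer: Bystander: copper sealing washer ring, 38 mm diameter, 4 mm thick, loose on the mat; origin centre of its underside.
- wrench: Bystander: steel wrench 200 mm long, loose on the mat beyond the turntable; origin at its middle, on the underside, x along its length.

How it is judged:
By the outcome, as a careful person would: the job done as asked, in the order asked, and still so for the second after the job is handed in, while the arm keeps its last pose, push and grip.
It also fails if it takes over 51 s, if anything falls off the work surface, if the arm or the gripper's body presses on something with over 40 N, if the wrist force passes 120 N, or if a joint passes its speed limit or range.

ROBOT

A 7-joint arm with a two-finger parallel gripper is mounted at the origin on the work surface. World frame = base frame: x ahead of the robot, y to its left, z up, the work surface at z = 0. Lengths are in m, angles in rad, forces in N, time in s.
With the tool pointing down it reaches from about 0.4 to 0.85 m from the base axis. Payload 4.5 kg.
Tool frame: the origin (TCP) lies midway between the tips of the shut fingers; the grasp point (between the pads) lies 19 mm behind it; z points along the fingers, y is the line along which they close (so a half turn about z gives the same grasp; the last joint's range is limited). The gripper opens to 88 mm and grips with 3 to 60 N. Pads are 18 mm wide; open, the fingers measure 123 mm over their backs; the gripper's body (75 mm by 187 mm) begins 45 mm behind the grasp point.
Start: joints at [1.289, 0.689, -0.195, 1.565, 0.157, 0.902, -0.215], TCP at [0.194, -0.594, 0.239] pointing down, gripper open.
Joint ranges: [-3.01, 3.01], [-0.46, 2.08], [-1.47, 1.51], [0.13, 2.56], [-1, 4.14], [0.04, 2.09], [-2.66, 2.66]. Speed limits (rad/s): [2.57, 2.57, 3.14, 3.14, 3.14, 3.14, 3.14].

INTERFACE

Orientations are given as a unit quaternion [x, y, z, w].
In Python, from plant import r gives the robot as it stands.
- The arm moves only by the tool carry_out, never from a script. Its argument "plan" is a list of rows, each an object with "rot": the turn, a rotation vector about the tool's x, y, z in rad, a list of three; "xyz": the shift along the tool's x, y, z in m, a list of three; "grip": the closure in counts, from 0 (fully open) to 255 (shut). In form: [{"rot": [wx, wy, wz], "xyz": [dx, dy, dz], "grip": grip}, ...]. A call has 1 to 8 rows; each row is the pose to reach, as a shift and turn from the pose commanded when the call began, along the tool's axes at that moment; what a row does not reach only later rows make up. A row lasts 1/12 s, in which the tool goes at most 41.7 mm and 7.16 degrees, less where a joint would pass 70% of its speed; a pose out of reach is approached as far as the arm can. A call with a gripper value outside its range is refused whole. The fingers move at their own pace and stop on an object; "squeeze" is the grip in N (left out, the last holds). Time passes only in rows, so rows that repeat a pose let the fingers close. It gives the time, the measured TCP pose, the force, the opening and the grip force at its end, in the units of the state.
- r.get_state(): the state, without advancing time (a new reading comes with each control period).
- r.snapshot(name): name is "scene" or "top" or "wrist"; returns the picture (400x640x3 uint8, red, green, blue); there is no depth.
- r.camera_params(name): a dict with "fx", "fy", "cx", "cy" (pixels), "position" and "attitude" of the camera in the world; the wrist camera has in their place "hand_eye" (4x4, takes a point from camera to tool coordinates, whose origin is the TCP and whose axes are the flange's). Camera axes: x right, y down, z forward; pixel columns grow to the right and rows downward; lengths in m; the calibration is good to about 2 mm. A picture is of the moment at which its call begins: read the wrist's pose just before it. camera_params takes no time and is no camera call.
- r.finish_job(): hands the job in; it is judged then, once.
The state is a dict: "clock": time; "q": joint angles; "qd": joint speeds; "joint_torque": joint torques, N m; "tool_pos": TCP position; "eef_rot": TCP orientation; "contact_force": force on the tool from outside, world axes, zero at the start; "moment": the same for the moment, N m; "opening": opening from 0.0 (shut) to 1.0 (fully open); "finger_force": force on a finger pad.
Only numpy, scipy, OpenCV 4.12 (cv2) and the standard library are available. Lean on these libraries where they do the work, as an engineer would, in place of code of your own. Each camera call takes 0.05 s, during which the arm holds its last target. There are 200 camera calls.

## Working session

There is one attempt and no reset: what is moved stays moved. The work goes in short steps, Python scripts to look and compute and a tool call to move; the robot and the scene stay as the last step left them, time stands still between calls to the robot, and variables do not carry over. Pictures are saved under pics/ and viewed, at most 10 in all, crops included, and the job is handed in when it is done.

Besides the shell and the picture viewer there is one more tool, called after "Emit:" by a JSON object that holds its "op" and its "data". carry_out: Moves the arm, as the interface text tells. Its arguments: {"type":"object","properties":{"plan":{"type":"array"},"squeeze":{"type":"number"}},"required":["plan"]}

```bash
mkdir -p pics; ls
python3 - <<'E'
from plant import r
import cv2,json
s=r.get_state();print({k:(v if not hasattr(v,'tolist') else v.tolist()) for k,v in s.items()})
for n in("scene","top","wrist"):
    print(n,r.camera_params(n)); im=r.snapshot(n); cv2.imwrite(f"pics/{n}0.png",im[:,:,::-1])
E
```

```text
pics
{'clock': 0.0, 'q': [1.2888094337855964, 0.689973466024439, -0.194487975188631, 1.5663363482891088, 0.1573161995132753, 0.902480765437967, -0.2150778522454586], 'qd': [0.0014570387117542117, 0.00012052726901866019, -0.0012138715836255817, -0.000552564610382605, 0.0005966405432423777, -0.0008070681628711961, -0.0006827979956946503], 'joint_torque': [-0.0006833066072431393, -52.75561451911926, -1.2673571705818176, -15.342784523963928, -0.05271639791317284, 0.006426193431252614, 0.0001597985828993842], 'tool_pos': [0.1938458821835825, -0.5935243022526697, 0.23791797833599443], 'eef_rot': [0.9875527865585785, 0.15728533871363137, -0.0002197542184293833, -0.0008761816070482713], 'contact_force': [0.2653849126962915, -0.11453602750347384, 0.6329200041201876], 'moment': [0.0020284584374286956, -0.023505146734402956, -0.04307200819692571], 'finger_force': 0.0, 'opening': 0.998470247533361}
scene {'fx': 425.25753043700365, 'fy': 425.25753043700365, 'cx': 316.13721483914117, 'cy': 190.9333206332711, 'position': array([ 1.17138754, -0.31029567,  0.90682929]), 'attitude': array([ 0.7949372 ,  0.49494271, -0.1768829 , -0.30301649])}
top {'fx': 474.9342742402763, 'fy': 474.9342742402763, 'cx': 323.8164879579039, 'cy': 202.43035170725724, 'position': array([ 0.48061934, -0.0171916 ,  1.10392215]), 'attitude': array([ 0.70906542, -0.70390294,  0.01710027, -0.03813734])}
wrist {'fx': 341.5998260720727, 'fy': 341.5998260720727, 'cx': 318.87067995160686, 'cy': 200.09847685208624, 'hand_eye': array([[-6.66988701e-04, -9.46417699e-01, -3.22944413e-01,
         8.66984574e-02],
       [ 9.99999543e-01, -8.52670459e-04,  4.33492615e-04,
         8.49880712e-04],
       [-6.85630244e-04, -3.22943976e-01,  9.46417835e-01,
        -1.47219219e-01],
       [ 0.00000000e+00,  0.00000000e+00,  0.00000000e+00,
         1.00000000e+00]])}
```

View pics/scene0.png

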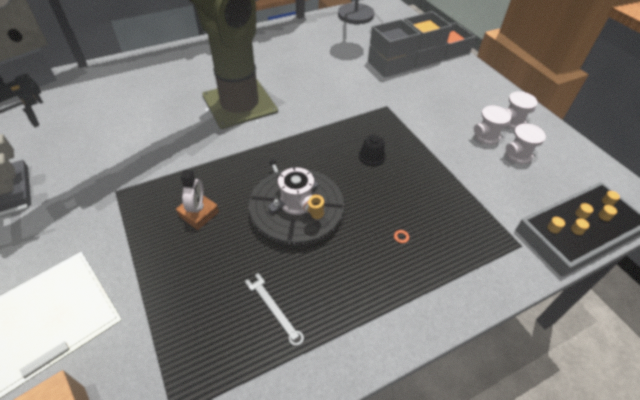

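View pics/top0.png

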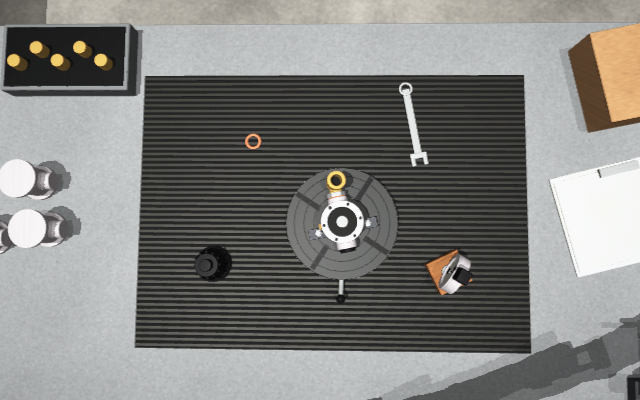

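The scene picture shows the holder with the gauge at (195,205), the turntable at (297,205) and the elbow mouth at (316,202). The top picture shows the housing at (342,222), the elbow mouth at (336,180), the holder at (450,272), the handle at (463,277), the bonnet at (212,264), the washer at (253,141) and the wrench at (413,125).

```bash
cat > h.py <<'E'
import numpy as np,cv2
from scipy.spatial.transform import Rotation as R
from plant import r
def cam(n,st=None):
    p=r.camera_params(n)
    if n=="wrist":
        st=st or r.get_state(); T=np.eye(4);T[:3,:3]=R.from_quat(st['eef_rot']).as_matrix();T[:3,3]=st['tool_pos']
        T=T@p['hand_eye']; return p,T[:3,3],T[:3,:3]
    return p,np.array(p['position']),R.from_quat(p['attitude']).as_matrix()
def ray(c,u,v):
    p,o,M=c; d=M@np.array([(u-p['cx'])/p['fx'],(v-p['cy'])/p['fy'],1.]); return o,d/np.linalg.norm(d)
def onz(c,u,v,z):
    o,d=ray(c,u,v); return o+d*(z-o[2])/d[2]
def proj(c,X):
    p,o,M=c; q=M.T@(np.array(X)-o); return np.array([p['fx']*q[0]/q[2]+p['cx'],p['fy']*q[1]/q[2]+p['cy']])
E
python3 - <<'E'
from h import *
t=cv2.imread('pics/top0.png'); s=cv2.imread('pics/scene0.png')
a=cv2.resize(t[235:310,410:490],(400,375),interpolation=cv2.INTER_CUBIC)
b=cv2.resize(s[160:235,160:240],(400,375),interpolation=cv2.INTER_CUBIC)
c=cv2.resize(t[165:255,290:390],(400,225+135),interpolation=cv2.INTER_CUBIC)[:225]
d=cv2.resize(s[160:250,245:345],(400,360),interpolation=cv2.INTER_CUBIC)[:225]
cv2.imwrite('pics/c1.png',np.vstack([np.hstack([a,b]),np.hstack([c,d])]))
C=cam('top');S=cam('scene')
hsv=cv2.cvtColor(t,cv2.COLOR_BGR2HSV)
def comp(m,box):
    z=np.zeros_like(m);x0,y0,x1,y1=box;z[y0:y1,x0:x1]=m[y0:y1,x0:x1];return z
# brass
m=comp(cv2.inRange(hsv,(18,120,90),(32,255,255)),(315,160,360,200))
cs=max(cv2.findContours(m,0,2)[0],key=cv2.contourArea);e=cv2.fitEllipse(cs);print('brass',e,onz(C,*e[0],.140))
# orange holder
m=comp(cv2.inRange(hsv,(5,100,60),(17,255,255)),(410,235,490,310))
p=cv2.findNonZero(m);rc=cv2.minAreaRect(p);print('holder',rc);
for q in cv2.boxPoints(rc):print(q,onz(C,*q,.034)[:2])
print('turntable/h',onz(C,342,222,.131),onz(C,341,297,.06), 'handle top',onz(C,463,277,.162))
for n,z,uv in(('bonnet',.07,(210,264)),('washer',.006,(253,141))):print(n,onz(C,*uv,z))
E
```

```text
brass ((335.17718505859375, 181.20510864257812), (18.213565826416016, 21.62866973876953), 36.074005126953125) [ 0.59963648 -0.01100814  0.14      ]
holder ((448.1000671386719, 272.20001220703125), (36.224300384521484, 35.77708435058594), 63.43495178222656)
[424.00006 264.     ] [ 0.42831417 -0.20905437]
[456.00006 248.00002] [ 0.4643833  -0.28014583]
[472.20007 280.40002] [ 0.39334606 -0.31476362]
[440.20007 296.40002] [ 0.35754639 -0.24409206]
turntable/h [ 0.51676758 -0.02546529  0.131     ] [ 0.35670239 -0.02479078  0.06      ] handle top [ 0.4101574  -0.26148824  0.162     ]
bonnet [0.42546203 0.26079003 0.07      ]
washer [0.71051752 0.18387769 0.006     ]
```

View pics/c1.png

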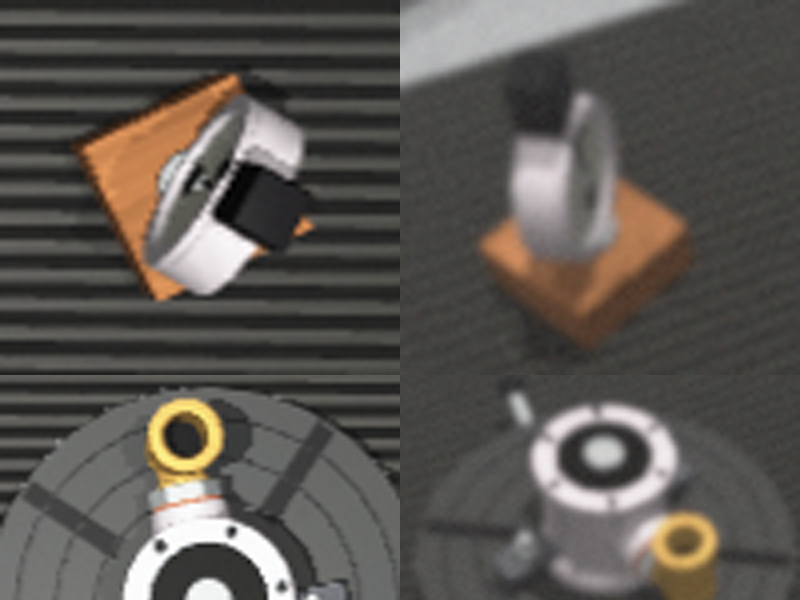

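The crops show the gauge dial facing up-left in the top view, roughly at azimuth 60°, and the elbow mouth at about pixel (336,181). I'll look at the elbow from close by next.

```bash
cat >> h.py <<'E'
def down(az,lean=0.):  # tool x at azimuth az(deg), tool z down; lean: rotation (rad) about that x
    a=np.radians(az);x=np.array([np.cos(a),np.sin(a),0]);z=np.array([0,0,-1.])
    M=np.c_[x,np.cross(z,x),z]; return R.from_rotvec(lean*x)*R.from_matrix(M)
def rel(p,Rt):
    s=r.get_state();Rs=R.from_quat(s['eef_rot'])
    print('xyz',Rs.inv().apply(np.array(p)-s['tool_pos']).round(4),'rot',(Rs.inv()*Rt).as_rotvec().round(4),'t',s['clock'])
E
python3 -c "
from h import *
rel([.59,-.013,.28],down(8))"
```

```text
xyz [ 0.5568 -0.4289 -0.0413] rot [-0.0014  0.0002  0.1763] t 0.15
```

Emit:
{"op": "carry_out", "data": {"plan": [{"rot": [0,0,0.176],"xyz": [0.557,-0.429,-0.042],"grip": 0},{"rot": [0,0,0.176],"xyz": [0.557,-0.429,-0.042],"grip": 0},{"rot": [0,0,0.176],"xyz": [0.557,-0.429,-0.042],"grip": 0},{"rot": [0,0,0.176],"xyz": [0.557,-0.429,-0.042],"grip": 0},{"rot": [0,0,0.176],"xyz": [0.557,-0.429,-0.042],"grip": 0},{"rot": [0,0,0.176],"xyz": [0.557,-0.429,-0.042],"grip": 0},{"rot": [0,0,0.176],"xyz": [0.557,-0.429,-0.042],"grip": 0},{"rot": [0,0,0.176],"xyz": [0.557,-0.429,-0.042],"grip": 0}]}}

```text
clock: 0.82
tool_pos: [0.3823, -0.3174, 0.2587]
eef_rot: [0.998, 0.07, -0.0, -0.0]
contact_force: [1.4, -0.5, -0.3]
opening: 1.005
finger_force: 0.0
```

```bash
python3 -c "
from h import *
rel([.59,-.013,.28],down(8));print(r.get_state()['tool_pos'])"
```

```text
xyz [ 0.2481 -0.2725 -0.0213] rot [-0.0001  0.0002  0.0001] t 0.8167
[ 0.38228639 -0.31737138  0.25867936]
```

Emit:
{"op": "carry_out", "data": {"plan": [{"rot": [0,0,0],"xyz": [0.248,-0.272,-0.021],"grip": 0},{"rot": [0,0,0],"xyz": [0.248,-0.272,-0.021],"grip": 0},{"rot": [0,0,0],"xyz": [0.248,-0.272,-0.021],"grip": 0},{"rot": [0,0,0],"xyz": [0.248,-0.272,-0.021],"grip": 0},{"rot": [0,0,0],"xyz": [0.248,-0.272,-0.021],"grip": 0},{"rot": [0,0,0],"xyz": [0.248,-0.272,-0.021],"grip": 0},{"rot": [0,0,0],"xyz": [0.248,-0.272,-0.021],"grip": 0},{"rot": [0,0,0],"xyz": [0.248,-0.272,-0.021],"grip": 0}]}}

```text
clock: 1.48
tool_pos: [0.57, -0.0425, 0.2776]
eef_rot: [0.998, 0.07, -0.0, 0.0]
contact_force: [0.4, -0.2, 0.8]
opening: 1.005
finger_force: 0.0
```

Emit:
{"op": "carry_out", "data": {"plan": [{"rot": [0,0,0],"xyz": [0,-0.035,-0.005],"grip": 0},{"rot": [0,0,0],"xyz": [0,-0.035,-0.005],"grip": 0},{"rot": [0,0,0],"xyz": [0,-0.035,-0.005],"grip": 0},{"rot": [0,0,0],"xyz": [0,-0.035,-0.005],"grip": 0}]}}

```text
clock: 1.82
tool_pos: [0.564, -0.0107, 0.2823]
eef_rot: [0.998, 0.07, -0.0, 0.001]
contact_force: [0.6, -0.6, 0.2]
opening: 0.997
finger_force: 0.0
```

```bash
python3 -c "
from h import *
import json
s=r.get_state();print(s['tool_pos'],s['clock']);im=r.snapshot('wrist')[:,:,::-1];cv2.imwrite('pics/w1.png',im)
json.dump([np.array(s['tool_pos']).tolist(),np.array(s['eef_rot']).tolist()],open('w1.json','w'))"
```

```text
[ 0.56404624 -0.01074603  0.28232891] 1.8167
```

View pics/w1.png

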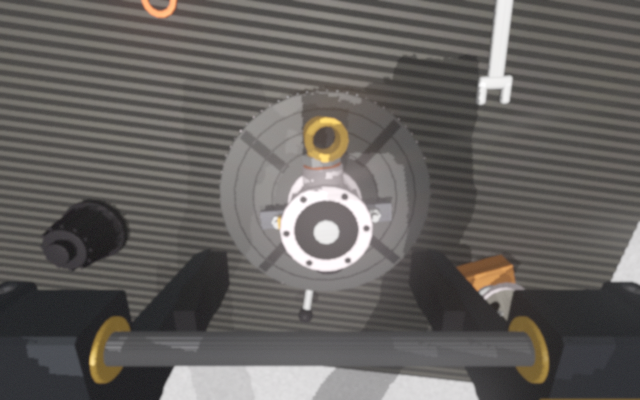

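The view shows the mouth ring at (326,138), the housing top at (326,229), four turntable slots, and the holder with the gauge at lower right (490,285).

Run:
```python
from h import *
import json
p,q=json.load(open('w1.json'));C=cam('wrist',dict(tool_pos=p,eef_rot=q))
im=cv2.imread('pics/w1.png');hsv=cv2.cvtColor(im,cv2.COLOR_BGR2HSV)
m=cv2.inRange(hsv,(15,110,80),(35,255,255));m[:110]=0;m[172:]=0;m[:,:295]=0;m[:,360:]=0
ct=max(cv2.findContours(m,0,1)[0],key=cv2.contourArea);h=cv2.convexHull(ct);print('outer',cv2.fitEllipse(h),cv2.minEnclosingCircle(h))
# bore: dark hole inside
cs,hi=cv2.findContours(m,cv2.RETR_CCOMP,1)
for i,c in enumerate(cs):
    if hi[0][i][3]>=0 and len(c)>10: print('hole',cv2.fitEllipse(c))
# housing white top
w=cv2.inRange(hsv,(0,0,170),(180,40,255));w[:180]=0;w[275:]=0;w[:,:270]=0;w[:,385:]=0
# lower half contour dominated by top disc
pts=cv2.findNonZero(w)[:,0];
lo=[ (x,pts[pts[:,0]==x,1].max()) for x in np.unique(pts[:,0])]
lo=np.array([onz(C,x,y,.131)[:2] for x,y in lo if y>225])
A=np.c_[2*lo,np.ones(len(lo))];s=np.linalg.lstsq(A,(lo**2).sum(1),rcond=None)[0];print('housing circ',s[:2],np.sqrt(s[2]+s[:2]@s[:2]))
# white cap center
k=w.copy()*0;k[215:246,310:342]=cv2.inRange(hsv,(0,0,150),(180,60,255))[215:246,310:342]
c=max(cv2.findContours(k,0,1)[0],key=cv2.contourArea);e=cv2.fitEllipse(c);print('cap',e,onz(C,*e[0],.131))
# turntable edges: slot ends
P={n:onz(C,*uv,.046)[:2] for n,uv in dict(NW=(243,137),SE=(399,258),NE=(397,127),SW=(264,270)).items()}
for a,b in(('SE','NW'),('SW','NE')):
    d=P[b]-P[a];print(a,b,np.degrees(np.arctan2(d[1],d[0])),P[a],P[b])
for z in(.136,.139):print(z,onz(C,326.5,138,z))
cv2.imwrite('pics/w1c.png',cv2.resize(im[85:280,215:435],(800,709),interpolation=cv2.INTER_CUBIC)[:600])
```

```text
outer ((324.86297607421875, 138.21502685546875), (44.43233871459961, 46.47584533691406), 149.10772705078125) ((324.93939208984375, 137.93939208984375), 23.516204833984375)
hole ((323.9894104003906, 137.85678100585938), (21.377700805664062, 26.383607864379883), 42.340206146240234)
housing circ [ 0.52242661 -0.02361371] 0.04625676379803225
cap ((325.87786865234375, 231.8145294189453), (24.10792350769043, 26.054889678955078), 87.05924224853516) [ 0.51835837 -0.02462195  0.131     ]
SE NW 58.70578623889994 [ 0.45784186 -0.12841126] [0.582329  0.0763807]
SW NE -33.098704261387354 [0.41733409 0.03854681] [ 0.6168338  -0.09149899]
0.136 [ 0.60726624 -0.01203426  0.136     ]
0.139 [ 0.60770538 -0.01190079  0.139     ]
```

View pics/w1c.png

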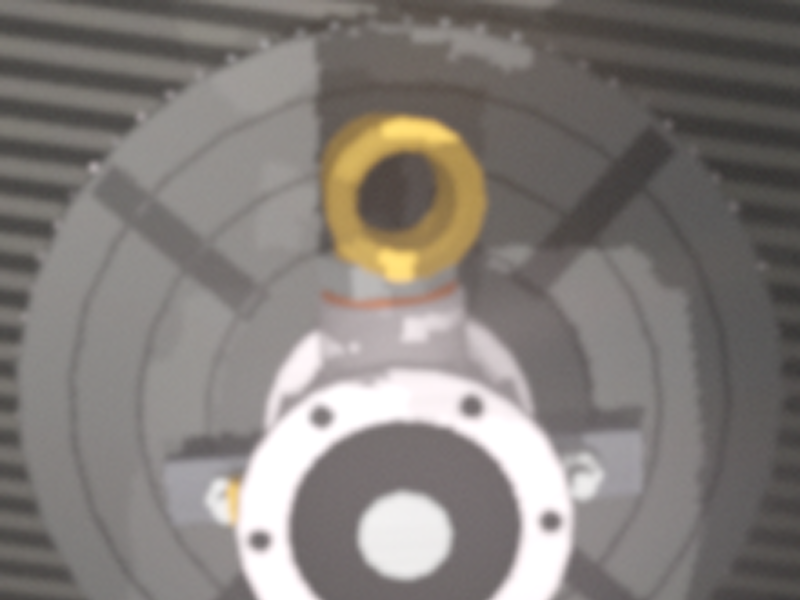

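Run:
```python
from h import *
import json
p,q=json.load(open('w1.json'));W=cam('wrist',dict(tool_pos=p,eef_rot=q))
rs=[ray(cam('top'),336.2,181.2),ray(cam('scene'),316.2,201.2),ray(W,326.1,139)]
for sel in(rs,rs[:2],rs[1:],rs[::2]):
    A=sum(np.eye(3)-np.outer(d,d) for o,d in sel);b=sum((np.eye(3)-np.outer(d,d))@o for o,d in sel);print(np.linalg.solve(A,b))
az=60;g=np.array([np.cos(np.radians(az)),np.sin(np.radians(az)),0]);y=np.array([-g[1],g[0],0])
Rt=R.from_rotvec(np.radians(25)*y)*down(az)
print(Rt.apply([0,0,1]),g)
pt=np.array([.411,-.262,.145])+.064*g;print(pt)
rel(pt+[0,0,.05],Rt)
```

```text
[ 0.60326099 -0.01156468  0.13199117]
[ 0.60161464 -0.01110771  0.13134562]
[ 0.60670178 -0.01160227  0.13738391]
[ 0.60296669 -0.01290196  0.11308438]
[-0.21130913 -0.36599815 -0.90630779] [0.5       0.8660254 0.       ]
[ 0.443      -0.20657437  0.145     ]
xyz [-0.1465  0.1763  0.0877] rot [-0.1975 -0.404  -0.8948] t 1.8667
```

Emit:
{"op": "carry_out", "data": {"plan": [{"rot": [-0.198,-0.404,-0.895],"xyz": [-0.147,0.176,0.088],"grip": 0},{"rot": [-0.198,-0.404,-0.895],"xyz": [-0.147,0.176,0.088],"grip": 0},{"rot": [-0.198,-0.404,-0.895],"xyz": [-0.147,0.176,0.088],"grip": 0},{"rot": [-0.198,-0.404,-0.895],"xyz": [-0.147,0.176,0.088],"grip": 0},{"rot": [-0.198,-0.404,-0.895],"xyz": [-0.147,0.176,0.088],"grip": 0},{"rot": [-0.198,-0.404,-0.895],"xyz": [-0.147,0.176,0.088],"grip": 0},{"rot": [-0.198,-0.404,-0.895],"xyz": [-0.147,0.176,0.088],"grip": 0},{"rot": [-0.198,-0.404,-0.895],"xyz": [-0.147,0.176,0.088],"grip": 0}]}}

```text
clock: 2.53
tool_pos: [0.4405, -0.2093, 0.1944]
eef_rot: [0.846, 0.487, -0.189, 0.108]
contact_force: [0.9, 0.8, 0.3]
opening: 1.0
finger_force: 0.0
```

Run:
```python
from h import *
az=60;g=np.array([np.cos(np.radians(az)),np.sin(np.radians(az)),0]);y=np.array([-g[1],g[0],0])
Rt=R.from_rotvec(np.radians(25)*y)*down(az)
rel(np.array([.443,-.2066,.145]),Rt)
```

```text
xyz [0.0243 0.0008 0.0432] rot [-0.0025  0.0035 -0.0017] t 2.5333
```

Emit:
{"op": "carry_out", "data": {"plan": [{"rot": [0,0,0],"xyz": [0.022,0,0.044],"grip": 0},{"rot": [0,0,0],"xyz": [0.022,0,0.044],"grip": 0},{"rot": [0,0,0],"xyz": [0.022,0,0.044],"grip": 0},{"rot": [0,0,0],"xyz": [0.022,0,0.044],"grip": 0}]}}

```text
clock: 2.87
tool_pos: [0.4433, -0.2049, 0.1459]
eef_rot: [0.846, 0.487, -0.187, 0.108]
contact_force: [-0.7, 0.2, -0.0]
opening: 0.997
finger_force: 0.0
```

```bash
python3 -c "
from h import *
import json
s=r.get_state();print(s['tool_pos'],s['clock']);im=r.snapshot('wrist')[:,:,::-1];cv2.imwrite('pics/w2.png',im)
json.dump([np.array(s['tool_pos']).tolist(),np.array(s['eef_rot']).tolist()],open('w2.json','w'))
cv2.imwrite('pics/w2c.png',cv2.resize(im[100:370,140:500],(800,600),interpolation=cv2.INTER_CUBIC))"
```

```text
[ 0.44333517 -0.20487027  0.14593274] 2.8667
```

View pics/w2c.png

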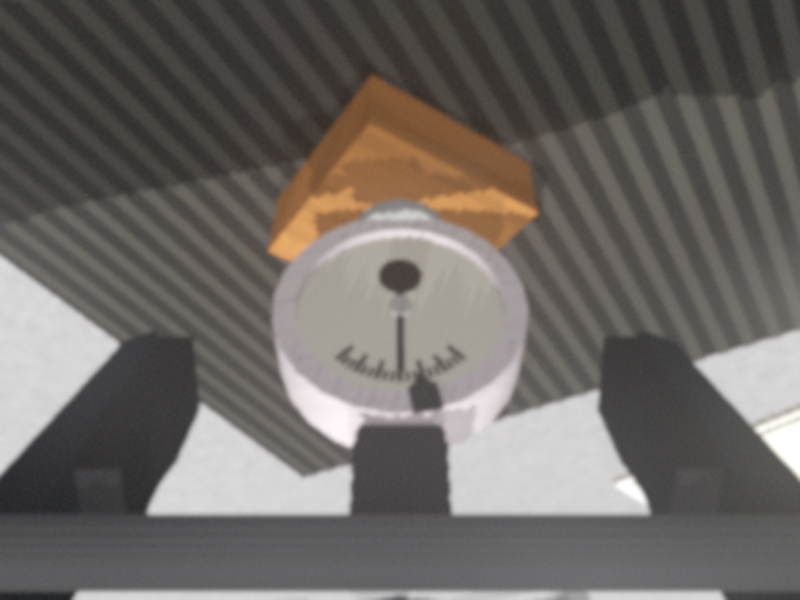

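The dial is seen square on, upside down in the picture. In crop pixels the pivot is at (400,303), the needle tip at (401,376), the marker tab at (426,395) with its point at (418,378), and the handle at (401,470).

Run:
```python
from h import *
import json
p,q=json.load(open('w2.json'));C=cam('wrist',dict(tool_pos=p,eef_rot=q))
f=lambda u,v:(140+u/2.2222,100+v/2.2222)
D=onz(C,*f(400,303),.080);print('dial centre',D)
for az in(57,60,63):
    g=np.array([np.cos(np.radians(az)),np.sin(np.radians(az)),0]);y=np.array([-g[1],g[0],0])
    def pl(u,v,out=0):
        o,d=ray(C,*f(u,v)); X=o+d*((D+out*g-o)@g)/(d@g); return (X-D)@y*1e3,(X-D)[2]*1e3
    print(az,'gauge axis',D-.013*g)
    for n,(u,v) in dict(needle=(401,375),mtip=(418,378),mtab=(428,410),tab2=(426,395),edgeL=(297,310),edgeR=(505,310),caseL=(272,315),caseR=(528,315)).items():
        a,b=pl(u,v);print(n,round(a,1),round(b,1),'ang',round(np.degrees(np.arctan2(-a,b)),1))
im=cv2.imread('pics/w2.png')
cv2.imwrite('pics/w2d.png',cv2.resize(im[235:300,285:355],(700,650),interpolation=cv2.INTER_CUBIC)[:600])
```

```text
dial centre [ 0.41812955 -0.25408753  0.08      ]
57 gauge axis [ 0.41104925 -0.26499025  0.08      ]
needle -0.2 28.6 ang 0.4
mtip -5.4 29.5 ang 10.3
mtab -8.1 40.7 ang 11.3
tab2 -7.7 35.5 ang 12.2
edgeL 33.8 4.3 ang -82.7
edgeR -35.0 1.6 ang 87.4
caseL 41.6 6.7 ang -80.8
caseR -42.5 3.5 ang 85.4
60 gauge axis [ 0.41162955 -0.26534586  0.08      ]
needle -0.2 28.6 ang 0.4
mtip -5.4 29.7 ang 10.2
mtab -8.1 40.9 ang 11.2
tab2 -7.6 35.8 ang 12.0
edgeL 34.0 2.9 ang -85.2
edgeR -34.6 3.1 ang 84.8
caseL 42.1 5.0 ang -83.3
caseR -42.0 5.3 ang 82.8
63 gauge axis [ 0.41222768 -0.26567061  0.08      ]
needle -0.2 28.6 ang 0.4
mtip -5.4 29.9 ang 10.2
mtab -8.1 41.2 ang 11.1
tab2 -7.6 36.1 ang 12.0
edgeL 34.4 1.4 ang -87.7
edgeR -34.4 4.6 ang 82.4
caseL 42.6 3.2 ang -85.8
caseR -41.6 7.0 ang 80.4
```

View pics/w2d.png

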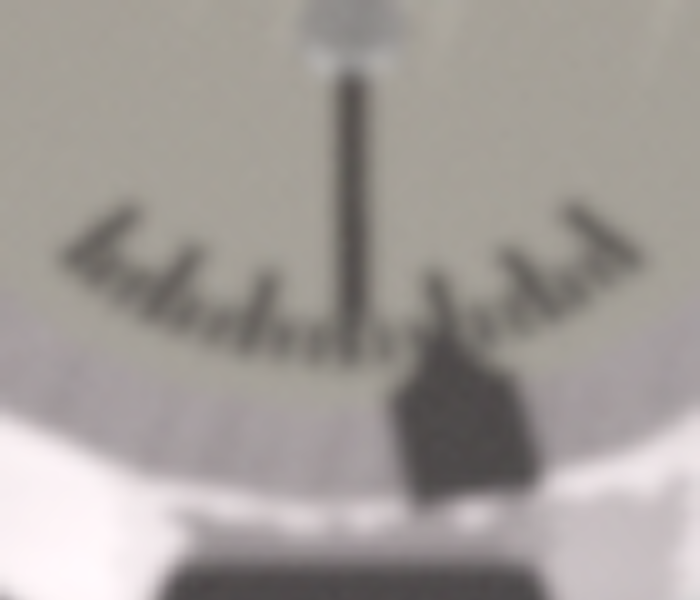

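The needle stands at x=350. The marker tab has its base mid at (478,490), its shoulders' middle at (458,380) and its point near (447,335), close to the 15° line at (437,280). So the marker is at about +12 to +14°; I'll refine that later with the needle next to it.

Run:
```python
from h import *
import json
p,q=json.load(open('w2.json'));C=cam('wrist',dict(tool_pos=p,eef_rot=q))
f=lambda u,v:(285+u/10,235+v/10)
D=onz(C,140+400/2.2222,100+303/2.2222,.080)
g=np.array([.5,.866,0]);y=np.array([-.866,.5,0])
def pl(u,v):
    o,d=ray(C,*f(u,v));X=o+d*((D-o)@g)/(d@g);return np.array([-(X-D)@y*1e3,(X-D)[2]*1e3])
for n,(u,v) in dict(tip=(447,335),sh=(458,380),base=(478,490),t15=(435,275),t15L=(265,275),t45=(572,205),t45L=(130,205),needle=(350,365)).items():
    a=pl(u,v);print(n,a.round(1),np.degrees(np.arctan2(*a)).round(1))
print(np.degrees(np.arctan2(*(pl(478,490)-pl(458,380)))))
# grasp pose over gauge; grasp point at handle mid z=.034+.110=.144 -> TCP .125
G=np.array([.4113,-.2640]);
rel([*G,.215],down(60)); rel([*G,.126],down(60))
```

```text
tip [ 6.5 28.4] 12.8
sh [ 7.1 32.1] 12.6
base [ 8.2 40.6] 11.5
t15 [ 5.8 23.5] 13.8
t15L [-6.  23.5] -14.3
t45 [15.5 17.6] 41.5
t45L [-15.5  17.4] -41.7
needle [-0.1 30.8] -0.2
7.252768712754199
xyz [-0.0902  0.0015 -0.0336] rot [ 0.0014  0.4349 -0.002 ] t 2.9167
xyz [-0.0527  0.0013  0.0471] rot [ 0.0014  0.4349 -0.002 ] t 2.9167
```

Emit:
{"op": "carry_out", "data": {"plan": [{"rot": [0,0.1,0],"xyz": [-0.01,0.0015,-0.04],"grip": 0},{"rot": [0,0.2,0],"xyz": [-0.05,0.0015,-0.04],"grip": 0},{"rot": [0,0.3,0],"xyz": [-0.09,0.0015,-0.034],"grip": 0},{"rot": [0,0.435,0],"xyz": [-0.09,0.0015,-0.034],"grip": 0},{"rot": [0,0.435,0],"xyz": [-0.09,0.0015,-0.034],"grip": 0},{"rot": [0,0.435,0],"xyz": [-0.09,0.0015,-0.034],"grip": 0}]}}

```text
clock: 3.42
tool_pos: [0.4085, -0.2687, 0.2161]
eef_rot: [0.869, 0.495, 0.0, 0.002]
contact_force: [0.1, -0.4, -0.3]
opening: 1.004
finger_force: 0.0
```

Run:
```python
from h import *
import json
rel([.411,-.2635,.126],down(60))
s=r.get_state();im=r.snapshot('wrist')[:,:,::-1]
t=r.snapshot('top')[:,:,::-1]
C=cam('wrist',s)
print('pred handle top',proj(C,[.411,-.2635,.162]))
cv2.imwrite('pics/w3.png',im)
g=cv2.cvtColor(im,cv2.COLOR_BGR2GRAY)
```

```text
xyz [ 0.0058 -0.0008  0.0901] rot [ 0.0036  0.001  -0.0121] t 3.4167
pred handle top [314.4098713  216.46482552]
```

View pics/w3.png

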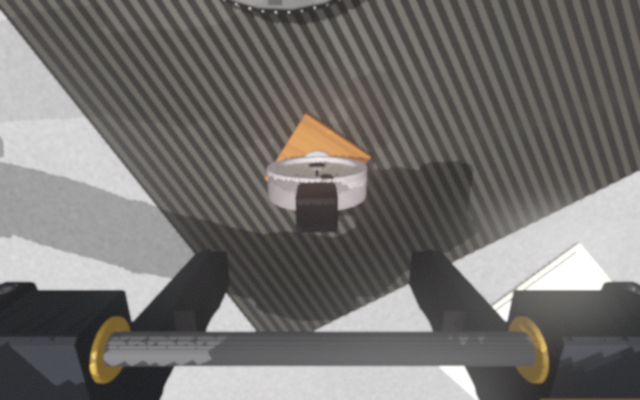

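The handle appears at columns 296–337 and rows 183–231, with the case at rows 155–210.

Run:
```python
from h import *
C=cam('wrist')
g=np.array([.5,.866]);y=np.array([-.866,.5])
for G in([.411,-.2635],[.4113,-.2645],[.4095,-.266]):
    G=np.array(G)
    print(G,[proj(C,[*(G+a*g+b*y),z]).round(0).tolist() for a,b,z in((-.012,-.013,.162),(-.012,.013,.162),(.012,0,.162),(.012,0,.124),(.013,-.042,.08),(.013,.042,.08))])
```

```text
[ 0.411  -0.2635] [[335.0, 243.0], [294.0, 243.0], [314.0, 208.0], [315.0, 190.0], [364.0, 174.0], [266.0, 174.0]]
[ 0.4113 -0.2645] [[336.0, 244.0], [296.0, 244.0], [315.0, 209.0], [316.0, 191.0], [365.0, 175.0], [267.0, 175.0]]
[ 0.4095 -0.266 ] [[334.0, 247.0], [294.0, 247.0], [314.0, 213.0], [315.0, 194.0], [364.0, 177.0], [266.0, 177.0]]
```

Emit:
{"op": "carry_out", "data": {"plan": [{"rot": [0,0,-0.012],"xyz": [0.008,-0.001,0.04],"grip": 0},{"rot": [0,0,-0.012],"xyz": [0.008,-0.001,0.07],"grip": 0},{"rot": [0,0,-0.012],"xyz": [0.008,-0.001,0.09],"grip": 0},{"rot": [0,0,-0.012],"xyz": [0.008,-0.001,0.09],"grip": 0},{"rot": [0,0,-0.012],"xyz": [0.008,-0.001,0.09],"grip": 0}]}}

```text
clock: 3.93
tool_pos: [0.4161, -0.2526, 0.124]
eef_rot: [0.862, 0.508, -0.0, -0.001]
contact_force: [-0.9, 0.3, 0.0]
opening: 1.0
finger_force: 0.0
```

Run:
```python
from h import *
rel([.412,-.262,.126],down(60)); s=r.get_state();print(s['tool_pos'],R.from_quat(s['eef_rot']).as_matrix().round(4))
im=r.snapshot('wrist')[:,:,::-1];cv2.imwrite('pics/w4.png',cv2.resize(im[60:330,170:470],(660,594),interpolation=cv2.INTER_CUBIC))
```

```text
xyz [-0.0102  0.001  -0.0021] rot [-0.001  -0.0004  0.018 ] t 3.9333
[ 0.41609877 -0.25262624  0.1239511 ] [[ 4.844e-01  8.749e-01 -6.000e-04]
 [ 8.749e-01 -4.844e-01  8.000e-04]
 [ 4.000e-04 -1.000e-03 -1.000e+00]]
```

View pics/w4.png

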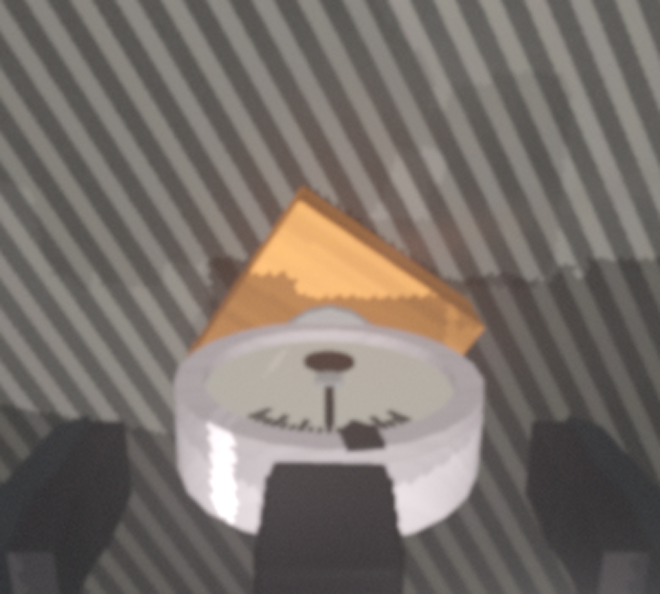

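The gauge is seen between the open fingers: dial pivot at (329,375), handle front at columns 262–397. I'll let the arm settle before measuring.

Emit:
{"op": "carry_out", "data": {"plan": [{"rot": [0,0,0],"xyz": [0,0,0],"grip": 0},{"rot": [0,0,0],"xyz": [0,0,0],"grip": 0},{"rot": [0,0,0],"xyz": [0,0,0],"grip": 0}]}}

```text
clock: 4.23
tool_pos: [0.4159, -0.2552, 0.1253]
eef_rot: [0.863, 0.506, 0.001, 0.001]
contact_force: [0.3, 0.2, -0.0]
opening: 0.998
finger_force: 0.0
```

Run:
```python
from h import *
s=r.get_state();print(s['tool_pos'],np.abs(s['qd']).max());C=cam('wrist',s)
f=lambda u,v:(170+u/2.2,60+v/2.2)
g=np.array([.5,.866,0])
D=onz(C,*f(329,372),.080);print('axis from dial',D-.013*g)
print('handle bottom front',[ (onz(C,*f(u,465),.124)-.012*g) for u in(275,387)])
print('holder corners',[onz(C,*f(*p),.034) for p in((302,192),(484,326))])
rel([.412,-.262,.126],down(60))
```

```text
[ 0.41585069 -0.25520805  0.12526092] 0.006633225787388083
axis from dial [ 0.41221045 -0.26693011  0.08      ]
handle bottom front [array([ 0.40021307, -0.26297179,  0.124     ]), array([ 0.4221463 , -0.27535175,  0.124     ])]
holder corners [array([ 0.43209578, -0.214769  ,  0.034     ]), array([ 0.46308106, -0.28439832,  0.034     ])]
xyz [-0.0078 -0.     -0.0007] rot [ 0.003  -0.0009  0.013 ] t 4.2333
```

Emit:
{"op": "carry_out", "data": {"plan": [{"rot": [0,0,0.01],"xyz": [-0.0105,0.002,0],"grip": 0},{"rot": [0,0,0.01],"xyz": [-0.0105,0.002,0],"grip": 0},{"rot": [0,0,0.01],"xyz": [-0.0105,0.002,0],"grip": 0},{"rot": [0,0,0.01],"xyz": [-0.0105,0.002,0],"grip": 255},{"rot": [0,0,0.01],"xyz": [-0.0105,0.002,0],"grip": 255},{"rot": [0,0,0.01],"xyz": [-0.0105,0.002,0],"grip": 255},{"rot": [0,0,0.01],"xyz": [-0.0105,0.002,0],"grip": 255},{"rot": [0,0,0.01],"xyz": [-0.0105,0.002,0],"grip": 255}], "squeeze": 40}}

```text
clock: 4.9
tool_pos: [0.4118, -0.2649, 0.1241]
eef_rot: [0.865, 0.501, 0.001, 0.0]
contact_force: [-1.3, 0.3, -0.7]
opening: 0.645
finger_force: 0.0
```

Emit:
{"op": "carry_out", "data": {"plan": [{"rot": [0,0,0],"xyz": [0,0,0],"grip": 255},{"rot": [0,0,0],"xyz": [0,0,0],"grip": 255},{"rot": [0,0,0],"xyz": [0,0,0],"grip": 255},{"rot": [0,0,0],"xyz": [0,0,0],"grip": 255},{"rot": [0,0,0],"xyz": [0,0,0],"grip": 255},{"rot": [0,0,0],"xyz": [0,0,0],"grip": 255}]}}

```text
clock: 5.4
tool_pos: [0.4115, -0.265, 0.1241]
eef_rot: [0.865, 0.501, 0.0, -0.0]
contact_force: [-0.6, -0.2, -0.4]
opening: 0.29
finger_force: 39.8
```

Run:
```python
from h import *
s=r.get_state();print(s['tool_pos'],s['contact_force'],s['opening'],s['finger_force']);C=cam('wrist',s)
im=r.snapshot('wrist')[:,:,::-1];cv2.imwrite('pics/w5.png',im)
# dial pivot/case extents: print bright profile
g=cv2.cvtColor(im,cv2.COLOR_BGR2GRAY)
gx=R.from_quat(s['eef_rot']).apply([1,0,0]);G=np.array(s['tool_pos'])
for a in(-.003,0,.003):print(a,[proj(C,G+a*gx+gx*o+[0,0,z-G[2]]).round(1).tolist() for o,z in((.013,.08),(.013,.08+.042),(.013,.08-.042),(.013,.042),(.012,.124))])
print(g[160:260:2,319].tolist());print(g[160:260:2,290].tolist())
```

```text
[ 0.41147579 -0.26499495  0.12405553] [-0.60005357 -0.15637534 -0.44062141] 0.2895957627479768 39.81885642358975
-0.003 [[315.3, 216.2], [314.5, 248.0], [315.8, 194.7], [315.7, 196.4], [314.5, 251.8]]
0 [[315.2, 211.5], [314.5, 242.4], [315.7, 190.7], [315.7, 192.4], [314.5, 246.1]]
0.003 [[315.2, 206.8], [314.5, 236.7], [315.7, 186.7], [315.7, 188.3], [314.4, 240.4]]
[171, 171, 171, 171, 173, 174, 175, 174, 172, 171, 169, 151, 162, 153, 153, 147, 160, 173, 170, 153, 129, 75, 65, 65, 79, 116, 127, 130, 110, 111, 119, 121, 124, 127, 127, 106, 104, 128, 135, 138, 153, 168, 164, 112, 53, 52, 51, 48, 48, 48]
[174, 174, 176, 177, 177, 176, 177, 177, 174, 167, 167, 169, 171, 166, 140, 135, 150, 185, 214, 207, 165, 146, 147, 147, 147, 147, 148, 147, 147, 147, 147, 147, 132, 116, 120, 97, 130, 138, 138, 153, 167, 169, 168, 167, 160, 135, 73, 47, 47, 47]
```

Emit:
{"op": "carry_out", "data": {"plan": [{"rot": [0,0,0],"xyz": [0,0,-0.02],"grip": 255},{"rot": [0,0,0],"xyz": [0,0,-0.05],"grip": 255},{"rot": [0,0,0],"xyz": [0,0,-0.09],"grip": 255},{"rot": [0,0,0],"xyz": [0,0,-0.13],"grip": 255},{"rot": [0,0,0],"xyz": [0,0,-0.16],"grip": 255},{"rot": [0,0,0],"xyz": [0,0,-0.16],"grip": 255},{"rot": [0,0,0],"xyz": [0,0,-0.16],"grip": 255}]}}

```text
clock: 6.03
tool_pos: [0.4119, -0.2656, 0.2849]
eef_rot: [0.865, 0.501, 0.001, 0.001]
contact_force: [-1.3, -0.4, -4.3]
opening: 0.285
finger_force: 39.8
```

```bash
cat >> h.py <<'E'
AZ=12.3; M0=np.array([.6045,-.0120,.136])
def seat(M,lean,h,az=AZ):
    Rt=down(az,lean); return M-(.090+h)*Rt.apply([0,0,1]),Rt
E
python3 - <<'E'
from h import *
s=r.get_state();print(s['tool_pos'],s['opening'],s['finger_force'],s['contact_force'])
p,Rt=seat(M0,.12,.045);print(p);rel(p,Rt)
E
```

```text
[ 0.4118651  -0.2655571   0.28489507] 0.2854656184606667 39.81835025047076 [-1.2700771  -0.37357549 -4.25114028]
[ 0.60794282 -0.02779018  0.27002917]
xyz [0.3038 0.0516 0.0152] rot [0.116  0.0481 0.834 ] t 6.0333
```

Emit:
{"op": "carry_out", "data": {"plan": [{"rot": [0.116,0.048,0.834],"xyz": [0.304,0.052,0.0],"grip": 255},{"rot": [0.116,0.048,0.834],"xyz": [0.304,0.052,0.0],"grip": 255},{"rot": [0.116,0.048,0.834],"xyz": [0.304,0.052,0.0],"grip": 255},{"rot": [0.116,0.048,0.834],"xyz": [0.304,0.052,0.0],"grip": 255},{"rot": [0.116,0.048,0.834],"xyz": [0.304,0.052,0.0],"grip": 255},{"rot": [0.116,0.048,0.834],"xyz": [0.304,0.052,0.0],"grip": 255},{"rot": [0.116,0.048,0.834],"xyz": [0.304,0.052,0.0],"grip": 255},{"rot": [0.116,0.048,0.834],"xyz": [0.304,0.052,0.0],"grip": 255}]}}

```text
clock: 6.7
tool_pos: [0.6094, -0.0207, 0.2811]
eef_rot: [0.992, 0.108, -0.009, -0.063]
contact_force: [0.4, 1.8, -2.2]
opening: 0.29
finger_force: 39.9
```

Emit:
{"op": "carry_out", "data": {"plan": [{"rot": [0,0,0],"xyz": [0,0,0],"grip": 255},{"rot": [0,0,0],"xyz": [0,0,0],"grip": 255},{"rot": [0,0,0],"xyz": [0,0,0],"grip": 255},{"rot": [0,0,0],"xyz": [0,0,0],"grip": 255}]}}

```text
clock: 7.03
tool_pos: [0.6064, -0.0295, 0.283]
eef_rot: [0.993, 0.106, -0.009, -0.06]
contact_force: [0.7, -0.8, -3.8]
opening: 0.292
finger_force: 39.9
```

Run:
```python
from h import *
s=r.get_state();print(s['tool_pos'],np.abs(s['qd']).max())
p,Rt=seat(M0,.12,.045);rel(p,Rt)
ims=[r.snapshot(n)[:,:,::-1] for n in('wrist','scene','top')]
for n,i in zip('wst',ims):cv2.imwrite(f'pics/a_{n}.png',i)
f=lambda i,x,y,w,h,W,H:cv2.resize(i[y:y+h,x:x+w],(W,H),interpolation=cv2.INTER_CUBIC)
a=f(ims[0],220,60,200,200,500,500);b=f(ims[1],270,130,75,100,300,400);
out=np.zeros((500,800,3),np.uint8);out[:,:500]=a;out[:400,500:]=b;cv2.imwrite('pics/a1.png',out)
for n in('scene','top','wrist'):print(n,proj(cam(n,s),M0))
Rs=R.from_quat(s['eef_rot']);tip=np.array(s['tool_pos'])+.108*Rs.apply([0,0,1]);print('tip',tip,proj(cam('scene'),tip),proj(cam('wrist',s),tip))
```

```text
[ 0.60643554 -0.02952391  0.28301242] 0.011710233025061308
xyz [0.0019 0.0002 0.013 ] rot [-0.001   0.0053 -0.0025] t 7.0333
scene [315.53923781 200.96489414]
top [335.68732594 179.09154329]
wrist [318.57134571 182.61115202]
tip [ 0.60309773 -0.01690345  0.17580429] [313.65251046 190.1180868 ] [318.12773548 199.73577537]
```

View pics/a1.png

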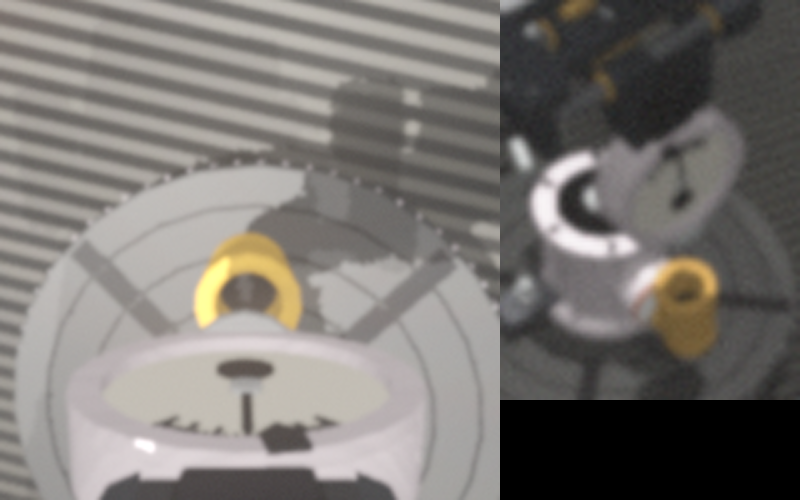

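The wrist crop shows the mouth ring at columns 195–302, centre about (248.5,298), with the gauge centred at column 246, so it is well lined up sideways. The scene crop shows the ring at (685,283) and the dial centre around (682,180). The ten pictures are used up, so I go on by numbers only.

Run:
```python
from h import *
s=r.get_state();Rs=R.from_quat(s['eef_rot']);T=np.array(s['tool_pos'])
print('dial pred scene',proj(cam('scene'),T+Rs.apply([.013,0,.044])))
sc=cv2.imread('pics/a_s.png');h=cv2.cvtColor(sc,cv2.COLOR_BGR2HSV)
x0,y0,x1,y1=305,165,332,190
# pale dial mask: contour ellipse
gr=cv2.cvtColor(sc,cv2.COLOR_BGR2GRAY);print(gr[160:196:2,300:336:2])
w=cv2.imread('pics/a_w.png');hw=cv2.cvtColor(w,cv2.COLOR_BGR2HSV)
m=cv2.inRange(hw,(15,90,60),(35,255,255));c=max(cv2.findContours(m,0,1)[0],key=cv2.contourArea);print('brass bbox',cv2.boundingRect(c))
for y in range(150,194,3):
    q=np.where(m[y])[0]; q=q[(q>280)&(q<360)]; print(y,(q.min(),q.max(),len(q)) if len(q) else None,end=' ')
print()
for M in([.6045,-.012,.136],[.607,-.0127,.1357]):
    Rt=down(AZ,.12);C=cam('wrist',s)
    th=np.linspace(0,2*np.pi,73);ring=np.array([proj(C,np.array(M)+Rt.apply([.019*np.cos(t),.019*np.sin(t),0])) for t in th]);print(M,ring.min(0),ring.max(0))
    C=cam('scene');ring=np.array([proj(C,np.array(M)+Rt.apply([.019*np.cos(t),.019*np.sin(t),0])) for t in th]);print('  sc',ring.min(0),ring.max(0))
m=cv2.inRange(h,(12,110,60),(35,255,255));c=max([c for c in cv2.findContours(m,0,1)[0] if 300<c[:,:,0].mean()<335 and 190<c[:,:,1].mean()<230],key=cv2.contourArea);print('scene brass',cv2.boundingRect(c))
```

```text
dial pred scene [315.66481285 175.80090915]
[[ 38  36  39  39  35  33  39  40  72 113 127 131 116 102  84  69  70  67]
 [ 43  41  40  38  35  40  52  88 111 121 116 118 114 111 101  77  71  69]
 [ 76  45  40  48  59  69  93 111 111 100  95 112 117 114 112  89  62  65]
 [123  85  56  92 118 100  74  83  83  82  96 117 122 117 109  97  74  68]
 [134 126 115 129 125  84  50  59  97 111 119 124 124 120 109  96  69  72]
 [133 138 137 129 111  90  90  87 111 124 120 124 123 115 113  91  69  67]
 [133 138 131 119 102 105 117 101 106 123 121 122 120 118 105  77  64  69]
 [129 132 122 108 101 119 121 103 106 117 121 122 122 117  99  75  67  69]
 [126 126 113 117 116 123 123 108  94 115 122 125 123 109  80  67  72  70]
 [123 116 120 123 122 123 115  85  60  97 123 126 120 100  83  77  69  66]
 [123 114 118 122 121 122 100  54  67 111 129 121 104  84  83  84  79  72]
 [118 115 122 124 123 122 106  87 105 126 128 112  88  78  82  89  86  78]
 [113 112 120 122 120 123 121 122 128 128 112  92  81  79  76  84  90  86]
 [107 113 118 123 123 123 126 126 123 117 100  81  79  81  78  75  88  91]
 [149 
[... 462 characters left out ...]
4(305), np.int64(333), 29) 165 (np.int64(304), np.int64(334), 31) 168 (np.int64(302), np.int64(336), 35) 171 (np.int64(301), np.int64(337), 24) 174 (np.int64(299), np.int64(339), 22) 177 (np.int64(299), np.int64(339), 20) 180 (np.int64(299), np.int64(339), 21) 183 (np.int64(298), np.int64(340), 27) 186 (np.int64(299), np.int64(339), 18) 189 (np.int64(300), np.int64(338), 8) 192 None 
[0.6045, -0.012, 0.136] [298.34374832 163.0476745 ] [340.46034332 203.54741213]
  sc [307.51041285 194.45818641] [323.58943421 207.62064811]
[0.607, -0.0127, 0.1357] [299.67885341 160.45694461] [341.87844058 201.13671436]
  sc [307.70481541 195.35618583] [323.80755074 208.5584281 ]
scene brass (309, 195, 15, 23)
```

Run:
```python
from h import *
p,Rt=seat(np.array([.605,-.0125,.136]),.12,.021);rel(p,Rt)
```

```text
xyz [0.0014 0.0015 0.0381] rot [-0.0015  0.0026 -0.0017] t 7.1833
```

Emit:
{"op": "carry_out", "data": {"plan": [{"rot": [0,0,0],"xyz": [0.0014,0.0015,0.02],"grip": 255},{"rot": [0,0.002,0],"xyz": [0.0014,0.0015,0.038],"grip": 255},{"rot": [0,0.002,0],"xyz": [0.0014,0.0015,0.038],"grip": 255},{"rot": [0,0.002,0],"xyz": [0.0014,0.0015,0.038],"grip": 255},{"rot": [0,0.002,0],"xyz": [0.0014,0.0015,0.038],"grip": 255},{"rot": [0,0.002,0],"xyz": [0.0014,0.0015,0.038],"grip": 255}]}}

```text
clock: 7.68
tool_pos: [0.6094, -0.0243, 0.2479]
eef_rot: [0.992, 0.107, -0.005, -0.06]
contact_force: [-0.0, -0.1, -3.4]
opening: 0.29
finger_force: 39.9
```

```bash
cat >> h.py <<'E'
def st(M=np.array([.605,-.0125,.136]),lean=.12):
    s=r.get_state();Rs=R.from_quat(s['eef_rot']);o=np.array(s['tool_pos'])+.09*Rs.apply([0,0,1])
    print('t',round(s['clock'],2),'F tool',Rs.inv().apply(s['contact_force']).round(1),'Mom tool',Rs.inv().apply(s['moment']).round(2),'qd',np.abs(s['qd']).max().round(3))
    print(' origin rel M in mouth frame(mm)',(down(AZ,lean).inv().apply(o-M)*1e3).round(1),'rot err',(Rs.inv()*down(AZ,lean)).as_rotvec().round(4),'open',round(s['opening'],3),'origin',o.round(4))
E
python3 - <<'E'
from h import *
st()
r.snapshot('wrist'); w=r.snapshot('wrist')[:,:,::-1];cv2.imwrite('pics/b_w.png',w)
hw=cv2.cvtColor(w,cv2.COLOR_BGR2HSV)
m=cv2.inRange(hw,(15,90,60),(35,255,255))
for y in range(150,230,3):
    q=np.where(m[y])[0]; q=q[(q>270)&(q<370)]
    if len(q):print(y,q.min(),q.max(),len(q),end='; ')
s=r.get_state();C=cam('wrist',s);M=np.array([.605,-.0125,.136]);Rt=down(AZ,.12)
print([proj(C,M+Rt.apply([.019*a,.019*b,0])).round(1).tolist() for a,b in((0,1),(0,-1),(1,0),(-1,0),(0,0))])
E
```

```text
t 7.68 F tool [-0.   0.5  3.4] Mom tool [-0.19  0.02 -0.06] qd 0.004
 origin rel M in mouth frame(mm) [  2.   -1.1 -22.6] rot err [-0.0014 -0.0026  0.    ] open 0.29 origin [ 0.6073 -0.0136  0.1585]
168 313 327 15; 171 308 331 24; 174 305 333 29; 177 304 335 32; 180 303 336 34; 183 302 337 36; 186 300 339 17; 189 299 340 10; [[343.5, 200.2], [296.2, 200.2], [319.9, 177.3], [319.8, 222.1], [319.8, 200.2]]
```

Emit:
{"op": "carry_out", "data": {"plan": [{"rot": [0,0,0],"xyz": [-0.002,0.001,0],"grip": 255},{"rot": [0,0,0],"xyz": [-0.002,0.001,0.002],"grip": 255},{"rot": [0,0,0],"xyz": [-0.002,0.001,0.004],"grip": 255},{"rot": [0,0,0],"xyz": [-0.002,0.001,0.006],"grip": 255},{"rot": [0,0,0],"xyz": [-0.002,0.001,0.008],"grip": 255},{"rot": [0,0,0],"xyz": [-0.002,0.001,0.008],"grip": 255},{"rot": [0,0,0],"xyz": [-0.002,0.001,0.008],"grip": 255}]}}

```text
clock: 8.37
tool_pos: [0.6066, -0.0244, 0.2383]
eef_rot: [0.992, 0.107, -0.007, -0.061]
contact_force: [0.8, -0.9, -4.4]
opening: 0.294
finger_force: 39.9
```

```bash
python3 -c "
from h import *
st()"
```

```text
t 8.37 F tool [0.6 1.5 4.3] Mom tool [-0.29  0.03  0.02] qd 0.006
 origin rel M in mouth frame(mm) [ -1.   -0.5 -13. ] rot err [-0.0021  0.0002  0.0004] open 0.294 origin [ 0.6042 -0.0137  0.1489]
```

Emit:
{"op": "carry_out", "data": {"plan": [{"rot": [0,0,0],"xyz": [0.0005,0,0.002],"grip": 255},{"rot": [0,0,0],"xyz": [0.0005,0,0.004],"grip": 255},{"rot": [0,0,0],"xyz": [0.0005,0,0.006],"grip": 255},{"rot": [0,0,0],"xyz": [0.0005,0,0.008],"grip": 255},{"rot": [0,0,0],"xyz": [0.0005,0,0.008],"grip": 255},{"rot": [0,0,0],"xyz": [0.0005,0,0.008],"grip": 255}]}}

```text
clock: 8.87
tool_pos: [0.6068, -0.0235, 0.2302]
eef_rot: [0.992, 0.107, -0.007, -0.061]
contact_force: [1.3, -0.8, -4.0]
opening: 0.292
finger_force: 39.9
```

```bash
python3 -c "
from h import *
st()"
```

```text
t 8.87 F tool [1.1 1.5 3.8] Mom tool [-0.59  0.07  0.02] qd 0.003
 origin rel M in mouth frame(mm) [-0.6 -0.4 -4.9] rot err [-0.0019  0.0003  0.0003] open 0.292 origin [ 0.6044 -0.0128  0.1409]
```

Emit:
{"op": "carry_out", "data": {"plan": [{"rot": [0,0,0],"xyz": [0.0005,0,0.002],"grip": 255},{"rot": [0,0,0],"xyz": [0.0005,0,0.003],"grip": 255},{"rot": [0,0,0],"xyz": [0.0005,0,0.004],"grip": 255},{"rot": [0,0,0],"xyz": [0.0005,0,0.005],"grip": 255},{"rot": [0,0,0],"xyz": [0.0005,0,0.005],"grip": 255},{"rot": [0,0,0],"xyz": [0.0005,0,0.005],"grip": 255}]}}

```text
clock: 9.37
tool_pos: [0.6071, -0.0227, 0.2254]
eef_rot: [0.992, 0.107, -0.007, -0.061]
contact_force: [-0.1, -0.7, -3.5]
opening: 0.294
finger_force: 39.9
```

```bash
python3 -c "
from h import *
st()"
```

```text
t 9.37 F tool [-0.2  1.1  3.4] Mom tool [-0.54 -0.11  0.02] qd 0.002
 origin rel M in mouth frame(mm) [-0.2 -0.6  0. ] rot err [-0.0021  0.0004  0.0004] open 0.294 origin [ 0.6047 -0.012   0.1361]
```

Not yet seated by force; press on in 1 mm steps.

Emit:
{"op": "carry_out", "data": {"plan": [{"rot": [0,0,0],"xyz": [0,0,0.001],"grip": 255},{"rot": [0,0,0],"xyz": [0,0,0.0015],"grip": 255},{"rot": [0,0,0],"xyz": [0,0,0.002],"grip": 255},{"rot": [0,0,0],"xyz": [0,0,0.002],"grip": 255}]}}

```text
clock: 9.7
tool_pos: [0.6075, -0.0228, 0.225]
eef_rot: [0.992, 0.107, -0.006, -0.06]
contact_force: [-1.8, -2.3, 6.5]
opening: 0.293
finger_force: 39.9
```

```bash
python3 -c "
from h import *
st()"
```

```text
t 9.7 F tool [-2.2  1.1 -6.7] Mom tool [-0.45 -0.75 -0.02] qd 0.004
 origin rel M in mouth frame(mm) [ 0.4 -0.3  0.3] rot err [-0.0013 -0.0013  0.0001] open 0.293 origin [ 0.6053 -0.0121  0.1357]
```

Emit:
{"op": "carry_out", "data": {"plan": [{"rot": [0,0,0],"xyz": [0,0,0.001],"grip": 255},{"rot": [-0.04,0,0],"xyz": [0,-0.0055,0.0011],"grip": 255},{"rot": [-0.08,0,0],"xyz": [0,-0.011,0.0014],"grip": 255},{"rot": [-0.12,0,0],"xyz": [0,-0.0165,0.002],"grip": 255},{"rot": [-0.12,0,0],"xyz": [0,-0.0165,0.002],"grip": 255},{"rot": [-0.12,0,0],"xyz": [0,-0.0165,0.002],"grip": 255}]}}

```text
clock: 10.2
tool_pos: [0.6042, -0.0053, 0.226]
eef_rot: [0.994, 0.108, 0.001, -0.0]
contact_force: [-3.0, -1.2, 11.3]
opening: 0.291
finger_force: 40.0
```

```bash
cat >> h.py <<'E'
def P(lean): # expected mouth at lean, from axis
    ax=np.array([.605,-.0125,.136])-.048*(-down(AZ,.12).apply([0,0,1])); return ax+.048*(-down(AZ,lean).apply([0,0,1]))
E
python3 -c "
from h import *
st(P(0.),0.)"
```

```text
t 10.2 F tool [ -3.2   0.5 -11.3] Mom tool [-0.24 -0.92  0.07] qd 0.02
 origin rel M in mouth frame(mm) [ 1.  -1.5  0.3] rot err [-0.0007 -0.0026  0.002 ] open 0.291 origin [ 0.6044 -0.0052  0.136 ]
```

Emit:
{"op": "carry_out", "data": {"plan": [{"rot": [-0.04,0,0],"xyz": [-0.0007,-0.0055,0.0001],"grip": 255},{"rot": [-0.08,0,0],"xyz": [-0.0007,-0.011,0.0004],"grip": 255},{"rot": [-0.12,0,0],"xyz": [-0.0007,-0.0165,0.001],"grip": 255},{"rot": [-0.16,0,0],"xyz": [-0.0007,-0.022,0.0018],"grip": 255},{"rot": [-0.2,0,0],"xyz": [-0.0007,-0.0274,0.0027],"grip": 255},{"rot": [-0.236,0,0],"xyz": [-0.0007,-0.0323,0.0038],"grip": 255},{"rot": [-0.236,0,0],"xyz": [-0.0007,-0.0323,0.0038],"grip": 255},{"rot": [-0.236,0,0],"xyz": [-0.0007,-0.0323,0.0038],"grip": 255}]}}

```text
clock: 10.87
tool_pos: [0.5969, 0.0274, 0.2219]
eef_rot: [0.987, 0.108, 0.014, 0.116]
contact_force: [-2.7, 1.7, 10.1]
opening: 0.291
finger_force: 40.0
```

Emit:
{"op": "carry_out", "data": {"plan": [{"rot": [0,0,0],"xyz": [0,0,0],"grip": 255},{"rot": [0,0,0],"xyz": [0,0,0],"grip": 255},{"rot": [0,0,0],"xyz": [0,0,0],"grip": 255},{"rot": [0,0,0],"xyz": [0,0,0],"grip": 255},{"rot": [0,0,0],"xyz": [0,0,0],"grip": 255},{"rot": [0,0,0],"xyz": [0,0,0],"grip": 255},{"rot": [0,0,0],"xyz": [0,0,0],"grip": 255},{"rot": [0,0,0],"xyz": [0,0,0],"grip": 255}]}}

```text
clock: 11.53
tool_pos: [0.597, 0.0269, 0.2219]
eef_rot: [0.987, 0.107, 0.014, 0.115]
contact_force: [-3.1, 0.8, 9.9]
opening: 0.294
finger_force: 40.0
```

Emit:
{"op": "carry_out", "data": {"plan": [{"rot": [0,0,0],"xyz": [0,0,0],"grip": 255},{"rot": [0,0,0],"xyz": [0,0,0],"grip": 255},{"rot": [0,0,0],"xyz": [0,0,0],"grip": 255},{"rot": [0,0,0],"xyz": [0,0,0],"grip": 255},{"rot": [0,0,0],"xyz": [0,0,0],"grip": 255},{"rot": [0,0,0],"xyz": [0,0,0],"grip": 255},{"rot": [0,0,0],"xyz": [0,0,0],"grip": 255},{"rot": [0,0,0],"xyz": [0,0,0],"grip": 255}]}}

```text
clock: 12.2
tool_pos: [0.597, 0.0269, 0.2219]
eef_rot: [0.987, 0.107, 0.014, 0.115]
contact_force: [-1.6, 1.5, 9.8]
opening: 0.296
finger_force: 40.0
```

Run:
```python
from h import *
st(P(-.236),-.236)
w=np.mean([r.snapshot('wrist').astype(float) for _ in range(4)],0)[:,:,::-1].astype(np.uint8);cv2.imwrite('pics/d_w.png',w)
s=r.get_state();Rs=R.from_quat(s['eef_rot']);C=cam('wrist',s);D=np.array(s['tool_pos'])+Rs.apply([.013,0,.044])
# rectify the dial plane: 10 px/mm, u=-y side right, v up towards handle at top
S=8;W=70
q=[(-30,-10),(30,-10),(30,42),(-30,42)]
src=np.float32([proj(C,D+Rs.apply([0,a/1e3,-b/1e3])) for a,b in q]);dst=np.float32([((a+35)*S,(45-b)*S) for a,b in q])
H=cv2.getPerspectiveTransform(src,dst);out=cv2.warpPerspective(w,H,(W*S,60*S),flags=cv2.INTER_CUBIC);cv2.imwrite('pics/d_r.png',out);np.save('H.npy',H)
g=cv2.cvtColor(out,cv2.COLOR_BGR2GRAY)
for v in range(-12,44,2):
    row=g[int((45-v)*S)-4:int((45-v)*S)+5].mean(0).reshape(-1,S).mean(1)
    print(v,' '.join('%3d'%x for x in row[13:57]))
```

```text
t 12.2 F tool [ -1.2   0.5 -10. ] Mom tool [-0.03 -0.66 -0.01] qd 0.002
 origin rel M in mouth frame(mm) [ 0.9 -2.6  0. ] rot err [-0.0035 -0.0039  0.0005] open 0.296 origin [0.6017 0.0067 0.1344]
-12 147 147 147 146 146 146 146 147 146 146 146 144 129  98  72  61  57  56  55  53  55  55  55  57  63  76 100 129 144 145 146 146 146 146 146 146 146 145 146 146 146 145 145 146
-10 147 146 146 146 146 146 146 146 146 146 146 143 119  78  57  53  53  53  53  53  53  53  53  53  54  57  78 122 143 146 146 146 146 146 146 146 146 146 146 146 146 145 145 146
-8 146 145 145 146 146 146 146 146 147 146 146 143 121  78  56  54  53  53  53  53  54  54  53  53  54  55  75 122 144 146 146 146 146 146 146 146 146 146 146 146 146 146 146 146
-6 146 146 146 146 146 146 146 147 147 147 146 145 132  98  68  57  56  54  54  54  57  59  61  62  61  67  93 129 145 146 146 146 146 146 146 146 146 146 146 146 146 146 146 146
-4 146 146 146 146 146 146 146 146 146 146 146 146 141 125  99  80  69  64  64  65  72  78  83  83  82  93 117 138 145 146 146 146 146 146 146 146 146 146 146 146 146 146 146 146
-2 146
[... 3405 characters left out ...]
165 165 165 164 162 160 158 157 156 154 152 150 148 146 143 141 140 139 139 139 139 139 136 107  64  56  57  61  63  66  70  74  97 151 166 162 163 164 165 164 163
38 164 164 164 165 165 166 165 165 166 168 168 169 169 168 167 165 162 159 157 156 155 156 157 157 157 158 142 109 105 109 116 120 126 134 142 150 166 170 168 168 168 167 166 164
40 163 164 164 164 165 165 165 166 168 169 170 170 169 168 167 166 165 165 165 166 167 168 168 169 169 170 166 161 162 163 163 164 165 166 168 168 169 168 168 168 168 167 166 164
42 163 165 163 162 162 162 164 167 169 169 166 162 159 157 157 157 157 158 159 161 162 162 163 163 164 164 164 163 163 162 162 162 161 162 163 166 167 166 166 166 166 165 165 166
```

```bash
cat > m.py <<'E'
from h import *
import json
def rect(w,C,D,X,Y,Z,S=16,lim=(-25,25,-15,45)):
    a0,a1,b0,b1=lim
    q=[(a0,b0),(a1,b0),(a1,b1),(a0,b1)]
    src=np.float32([proj(C,D+Y*a/1e3+Z*b/1e3) for a,b in q]);dst=np.float32([((a-a0)*S,(b1-b)*S) for a,b in q])
    return cv2.cvtColor(cv2.warpPerspective(w,cv2.getPerspectiveTransform(src,dst),((a1-a0)*S,(b1-b0)*S),flags=cv2.INTER_CUBIC),cv2.COLOR_BGR2GRAY).astype(float)
def run(row,thr,S,a0):   # dark runs: subpixel edges
    d=row-thr;i=np.where(np.sign(d[:-1])!=np.sign(d[1:]))[0];x=(i+d[i]/(d[i]-d[i+1]))/S+a0
    if d[0]<0:x=x[1:]
    return [(x[k],x[k+1]) for k in range(0,len(x)-1,2)]
def analyse(w,C,D,X,Y,Z):
    S=16;g=rect(w,C,D,X,Y,Z)
    needle=[];tab=[]
    for v in np.arange(8,40,1.):
        rs=[q for q in run(g[int((45-v)*S)-3:int((45-v)*S)+4].mean(0),100,S,-25)]
        if v<=19: needle+=[(v,(a+b)/2) for a,b in rs if 0.6<b-a<4]
        if v>=24: tab+=[(v,(a+b)/2,b-a) for a,b in rs if 7.5<b-a<11.5]
    needle=np.array(needle);tab=np.array(tab)
    pn=np.polyfit(needle[:,0],needle[:,1],1);pt=np.polyfit(tab[:,0],tab[:,1],1)
    return pn,pt,tab
E
python3 - <<'E'
from m import *
# w2
p,q=json.load(open('w2.json'));s2=dict(tool_pos=p,eef_rot=q);C=cam('wrist',s2);w=cv2.imread('pics/w2.png')
g=np.array([np.cos(np.radians(60)),np.sin(np.radians(60)),0]);Y=np.array([g[1],-g[0],0]);Z=np.array([0,0,1.])
D=onz(C,140+400/2.2222,100+303/2.2222,.080)
pn,pt,tab=analyse(w,C,D,g,Y,Z);print('w2 needle',pn,'tab',pt);print(tab.round(2))
w=cv2.imread('pics/d_w.png');s=r.get_state();C=cam('wrist',s);Rs=R.from_quat(s['eef_rot'])
X,Y,Z=Rs.apply([1,0,0]),Rs.apply([0,1,0]),-Rs.apply([0,0,1])
for e in(-.002,0,.002,.004):
    D=np.array(s['tool_pos'])+Rs.apply([.013+e,0,.044])
    pn,pt,tab=analyse(w,C,D,X,Y,Z);print('now',e,'needle',pn,np.degrees(np.arctan(pn[0])),'tab',pt)
    print(tab[::3].round(2))
print('lean',np.degrees(np.arcsin(Z@np.array([np.sin(np.radians(AZ)),-np.cos(np.radians(AZ)),0]))))
E
```

```text
w2 needle [ 0.00096636 -0.26483532] tab [0.1396604  2.06746835]
[[33.    6.65  7.94]
 [34.    6.78  8.26]
 [36.    7.13  8.28]
 [37.    7.33  8.39]
 [38.    7.44  8.32]
 [39.    7.39  7.69]]
now -0.002 needle [-0.15171585  5.99977081] -8.626889022549854 tab [0.11020622 5.84882571]
[[24.    8.71 10.35]
 [27.    8.72 10.17]
 [30.    9.26 10.01]]
now 0 needle [0.24552079 0.30710204] 13.794446688194085 tab [ 0.2924162  -0.89225524]
[[25.    8.96  8.43]
 [28.    8.67 10.11]
 [32.    8.71  9.94]
 [35.    9.07  9.47]]
now 0.002 needle [ 0.20895756 -0.34809434] 11.8025626245626 tab [-0.00918778  8.88626465]
[[30.    8.85  8.51]
 [33.    8.24  9.81]
 [36.    8.39  9.66]
 [39.    8.85  9.31]]
now 0.004 needle [0.06688282 1.14205327] 3.8264044722880097 tab [-0.42360692 23.96494802]
[[32.   11.4   8.42]
 [36.    8.67  9.43]]
lean -13.321148526402203
```

Run:
```python
from m import *
p,q=json.load(open('w2.json'));s2=dict(tool_pos=p,eef_rot=q);C=cam('wrist',s2);w=cv2.imread('pics/w2.png')
g=np.array([np.cos(np.radians(60)),np.sin(np.radians(60)),0]);Y=np.array([g[1],-g[0],0]);Z=np.array([0,0,1.])
D=onz(C,140+400/2.2222,100+303/2.2222,.080)
G=rect(w,C,D,g,Y,Z);S=16
for v in np.arange(20,44,1.):
    row=G[int((45-v)*S)-3:int((45-v)*S)+4].mean(0)
    print(v,' '.join('%3d'%x for x in row[(25-16)*S:(25+18)*S:S]), [(round(a,2),round(b,2)) for a,b in run(row,122,S,-25) if b>2 and a<14])
```

```text
20.0 136 156 162 159 148 146 155 161 162 161 162 162 162 162 147 105  84 124 156 161 162 162 162 161 162 159 153 151 157 161 159 146 120 102 [(np.float64(0.95), np.float64(15.95))]
21.0 136 155 160 152 129 125 148 161 161 160 160 160 162 162 148 105  83 125 155 163 162 160 160 162 161 156 136 128 146 157 157 146 123 109 [(np.float64(0.94), np.float64(16.05))]
22.0 123 138 145 135 109 124 151 161 161 153 148 155 162 161 147 105  84 125 156 162 158 149 151 160 162 155 132 109 124 143 144 134 118 114 [(np.float64(10.34), np.float64(11.87))]
23.0 117 115 120 111 104 134 157 162 159 142 127 144 161 161 149 106  84 125 157 162 153 128 132 153 161 159 146 112 104 126 125 122 121 119 [(np.float64(10.75), np.float64(10.75)), (np.float64(12.76), np.float64(14.44))]
24.0 118 111 109  99 110 134 153 158 155 131 111 142 160 162 148 105  83 126 157 162 151 117 114 147 156 157 143 115  98 114 117 112 128 135 [(np.float64(4.88), np.float64(6.22)), (np.float64(10.82), np.float64(15.64))]
25.0 127 123 107 103 115 121 141 145 143 119 111 144 160 161 146 105  85 126 156 161 151 120 106 138 143 143 131 1
[... 2885 characters left out ...]
at64(11.64))]
40.0 241 234 227 223 217 208 203 198 193 183 174 172 168 163 162 164 165 164 160 139  95  86  94 107 114 119 117 132 174 209 218 220 213 209 [(np.float64(3.37), np.float64(10.56))]
41.0 245 239 236 230 217 207 206 214 214 207 199 197 196 190 184 184 191 194 190 167 124 124 145 172 178 166 154 164 182 193 199 200 195 194 [(np.float64(4.12), np.float64(4.12)), (np.float64(4.88), np.float64(4.88))]
42.0 246 239 236 230 210 186 179 190 196 195 193 200 210 207 193 188 203 204 193 176 152 156 170 196 197 176 166 170 178 188 192 193 193 193 []
43.0 249 243 238 234 225 194 165 161 163 164 167 174 187 187 177 171 181 181 170 165 160 160 164 175 172 164 167 172 177 188 193 194 193 194 []
```

Emit:
{"op": "carry_out", "data": {"plan": [{"rot": [0.006,-0.003,0],"xyz": [0,0.0008,0.001],"grip": 255},{"rot": [0.012,-0.003,0],"xyz": [0,0.0017,0.001],"grip": 255},{"rot": [0.012,-0.003,0],"xyz": [0,0.0017,0.001],"grip": 255},{"rot": [0.012,-0.003,0],"xyz": [0,0.0017,0.001],"grip": 255},{"rot": [0.012,-0.003,0],"xyz": [0,0.0017,0.001],"grip": 255},{"rot": [0.012,-0.003,0],"xyz": [0,0.0017,0.001],"grip": 255},{"rot": [0.012,-0.003,0],"xyz": [0,0.0017,0.001],"grip": 255},{"rot": [0.012,-0.003,0],"xyz": [0,0.0017,0.001],"grip": 255}]}}

```text
clock: 13.07
tool_pos: [0.5977, 0.0249, 0.2223]
eef_rot: [0.988, 0.107, 0.013, 0.11]
contact_force: [-3.7, 1.6, 16.1]
opening: 0.296
finger_force: 40.0
```

Emit:
{"op": "carry_out", "data": {"plan": [{"rot": [0,0,0],"xyz": [0,0,0],"grip": 255},{"rot": [0,0,0],"xyz": [0,0,0],"grip": 255},{"rot": [0,0,0],"xyz": [0,0,0],"grip": 255},{"rot": [0,0,0],"xyz": [0,0,0],"grip": 255},{"rot": [0,0,0],"xyz": [0,0,0],"grip": 255},{"rot": [0,0,0],"xyz": [0,0,0],"grip": 255},{"rot": [0,0,0],"xyz": [0,0,0],"grip": 255},{"rot": [0,0,0],"xyz": [0,0,0],"grip": 255}]}}

```text
clock: 13.73
tool_pos: [0.5977, 0.0249, 0.2223]
eef_rot: [0.988, 0.107, 0.013, 0.11]
contact_force: [-5.0, 1.8, 15.9]
opening: 0.294
finger_force: 40.0
```

Emit:
{"op": "carry_out", "data": {"plan": [{"rot": [0,0,0],"xyz": [0,0,0],"grip": 255},{"rot": [0,0,0],"xyz": [0,0,0],"grip": 255},{"rot": [0,0,0],"xyz": [0,0,0],"grip": 255},{"rot": [0,0,0],"xyz": [0,0,0],"grip": 255},{"rot": [0,0,0],"xyz": [0,0,0],"grip": 255},{"rot": [0,0,0],"xyz": [0,0,0],"grip": 255},{"rot": [0,0,0],"xyz": [0,0,0],"grip": 255},{"rot": [0,0,0],"xyz": [0,0,0],"grip": 255}]}}

```text
clock: 14.4
tool_pos: [0.5977, 0.0249, 0.2223]
eef_rot: [0.988, 0.107, 0.013, 0.11]
contact_force: [-4.5, 2.1, 16.7]
opening: 0.291
finger_force: 40.0
```

Run:
```python
from m import *
st(P(-.22),-.22)
s=r.get_state();w=np.mean([r.snapshot('wrist').astype(float) for _ in range(4)],0)[:,:,::-1].astype(np.uint8);cv2.imwrite('pics/e_w.png',w)
C=cam('wrist',s);Rs=R.from_quat(s['eef_rot']);X,Y,Z=Rs.apply([1,0,0]),Rs.apply([0,1,0]),-Rs.apply([0,0,1])
print('lean',np.degrees(np.arcsin(Z@np.array([np.sin(np.radians(AZ)),-np.cos(np.radians(AZ)),0]))))
D=np.array(s['tool_pos'])+Rs.apply([.013,0,.044])
pn,pt,tab=analyse(w,C,D,X,Y,Z);print(pn,pt,tab[::2].round(2))
# seating check: brass/shoulder gap visible in the scene and wrist (row profile at the mouth)
print([ (k,proj(cam('scene'),np.array(s['tool_pos'])+Rs.apply(v)).round(1)) for k,v in dict(rimfront=[.018,0,.09],dial=[.013,0,.044]).items()])
```

```text
t 14.4 F tool [ -3.9   0.7 -16.9] Mom tool [-0.24 -0.96 -0.  ] qd 0.001
 origin rel M in mouth frame(mm) [ 1.  -2.2  0.2] rot err [ 0.001  -0.0019  0.    ] open 0.291 origin [0.602  0.0056 0.1345]
lean -12.66347745612822
[0.23258543 0.33619457] [0.02355415 8.04946475] [[26.    9.07  9.04]
 [29.    8.37 10.01]
 [31.    8.43  9.85]
 [33.    8.87  9.83]
 [35.    9.08  9.49]]
[('rimfront', array([326.6, 202.8])), ('dial', array([329.3, 186.9]))]
```

Emit:
{"op": "carry_out", "data": {"plan": [{"rot": [0.008,0,0],"xyz": [-0.0003,0.0011,0],"grip": 255},{"rot": [0.008,0,0],"xyz": [-0.0003,0.0011,0],"grip": 255},{"rot": [0.008,0,0],"xyz": [-0.0003,0.0011,0],"grip": 255},{"rot": [0.008,0,0],"xyz": [-0.0003,0.0011,0],"grip": 255},{"rot": [0.008,0,0],"xyz": [-0.0003,0.0011,0],"grip": 255},{"rot": [0.008,0,0],"xyz": [-0.0003,0.0011,0],"grip": 255},{"rot": [0.008,0,0],"xyz": [-0.0003,0.0011,0],"grip": 255},{"rot": [0.008,0,0],"xyz": [-0.0003,0.0011,0],"grip": 255}]}}

```text
clock: 15.27
tool_pos: [0.5978, 0.0238, 0.2226]
eef_rot: [0.989, 0.107, 0.013, 0.106]
contact_force: [-4.5, 1.9, 15.3]
opening: 0.293
finger_force: 40.0
```

Emit:
{"op": "carry_out", "data": {"plan": [{"rot": [0,0,0],"xyz": [0,0,0],"grip": 255},{"rot": [0,0,0],"xyz": [0,0,0],"grip": 255},{"rot": [0,0,0],"xyz": [0,0,0],"grip": 255},{"rot": [0,0,0],"xyz": [0,0,0],"grip": 255},{"rot": [0,0,0],"xyz": [0,0,0],"grip": 255},{"rot": [0,0,0],"xyz": [0,0,0],"grip": 255},{"rot": [0,0,0],"xyz": [0,0,0],"grip": 255},{"rot": [0,0,0],"xyz": [0,0,0],"grip": 255}]}}

```text
clock: 15.93
tool_pos: [0.5978, 0.0238, 0.2226]
eef_rot: [0.989, 0.107, 0.012, 0.106]
contact_force: [-4.1, 0.8, 15.2]
opening: 0.292
finger_force: 40.0
```

Emit:
{"op": "carry_out", "data": {"plan": [{"rot": [0,0,0],"xyz": [0,0,0],"grip": 255},{"rot": [0,0,0],"xyz": [0,0,0],"grip": 255},{"rot": [0,0,0],"xyz": [0,0,0],"grip": 255},{"rot": [0,0,0],"xyz": [0,0,0],"grip": 255},{"rot": [0,0,0],"xyz": [0,0,0],"grip": 255},{"rot": [0,0,0],"xyz": [0,0,0],"grip": 255},{"rot": [0,0,0],"xyz": [0,0,0],"grip": 255},{"rot": [0,0,0],"xyz": [0,0,0],"grip": 255}]}}

```text
clock: 16.6
tool_pos: [0.5978, 0.0238, 0.2225]
eef_rot: [0.989, 0.107, 0.012, 0.106]
contact_force: [-4.1, 1.8, 15.0]
opening: 0.292
finger_force: 40.0
```

Run:
```python
from m import *
st(P(-.213),-.213)
s=r.get_state();Rs=R.from_quat(s['eef_rot']);Z=-Rs.apply([0,0,1])
print('lean',np.degrees(np.arcsin(Z@np.array([np.sin(np.radians(AZ)),-np.cos(np.radians(AZ)),0]))))
# brass seen right under the shoulder in the scene view?
sc=r.snapshot('scene')[:,:,::-1];h=cv2.cvtColor(sc,cv2.COLOR_BGR2HSV);m=cv2.inRange(h,(12,110,60),(35,255,255));m[:185]=0;m[240:]=0;m[:,:300]=0;m[:,350:]=0
print(cv2.boundingRect(cv2.findNonZero(m)))
T=np.array(s['tool_pos']);C=cam('scene')
print('rim pred',[proj(C,T+Rs.apply([.018*np.cos(a),.018*np.sin(a),.09])).round(1).tolist() for a in np.radians([0,-45,45,90,-90])])
```

```text
t 16.6 F tool [ -3.6   0.6 -15.3] Mom tool [-0.19 -0.78 -0.02] qd 0.002
 origin rel M in mouth frame(mm) [ 0.9 -2.2  0.2] rot err [ 0.     -0.0022  0.    ] open 0.292 origin [0.602  0.0052 0.1346]
lean -12.205726035617701
(309, 201, 18, 18)
rim pred [[326.4, 202.8], [329.0, 199.7], [320.9, 203.2], [315.8, 200.7], [327.2, 195.8]]
```

```bash
python3 -c "
from plant import r
print(r.finish_job())"
```

```text
the job is handed in; nothing more can be done
None
```

I handed the job in at about 16.7 s with the gauge pressed home in the elbow at about 15 N and still gripped, dial facing away from the housing. Elbow and gauge lean left to put the pointer at about 12.2°, against a marker I measured at roughly 12° to 13° from the camera images, so the match is only good to about half a degree.

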